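Probe a terminal through the access bush of a test unit

ROBOT

A 7-joint arm with a two-finger parallel gripper is mounted at the origin on the work surface. World frame = base frame: x ahead of the robot, y to its left, z up, the work surface at z = 0. Lengths are in m, angles in rad, forces in N, time in s.
With the tool pointing down it reaches from about 0.425 to 0.975 m from the base axis. Payload 16.7 kg.
Tool frame: the origin (TCP) lies at the very end of the fingers, on their centre line; the grasp point (between the pads) lies 19 mm behind it; z points along the fingers, y is the line along which they close (so a half turn about z gives the same grasp; the last joint's range is limited). The gripper opens to 85 mm and grips with 20 to 120 N. Pads are 22 mm wide; open, the fingers measure 114 mm over their backs; the gripper's body (76 mm by 85 mm) begins 54 mm behind the grasp point. The pads swing forward as they close: fully open they stand 13 mm farther back than shut.
Start: joints at [-1.327, 0.426, 0.074, 1.606, -0.034, 1.111, -0.067], TCP at [0.258, 0.624, 0.231] pointing down, gripper open.
Joint ranges: [-2.85, 2.85], [-0.5, 2.14], [-1.23, 1.37], [0.21, 2.46], [-1.02, 4.16], [0.16, 2.05], [-2.73, 2.73]. Speed limits (rad/s): [1.89, 1.89, 2.39, 2.39, 3.01, 3.01, 3.01].

INTERFACE

Orientations are given as a unit quaternion [x, y, z, w].
In Python, from plant import bot gives the robot as it stands. The module is installed in compiled form; this text tells all that it offers.
- The arm moves only by the shell command python3 -m jog 'ROWS'. ROWS is JSON, one flat list of numbers, 7 for each row, row after row: the opening, from 0 (shut) to 1 (fully open), then the shift along the tool's x, y, z in m, then the turn, a rotation vector about the tool's x, y, z in rad. In form: [jaw, x, y, z, ax, ay, az, jaw, x, y, z, ax, ay, az, ...]. A call has 1 to 10 rows; each row is the pose to reach, as a shift and turn from the pose commanded when the call began, along the tool's axes at that moment; what a row does not reach only later rows make up. A row lasts 1/12 s, in which the tool goes at most 41.7 mm and 7.16 degrees, less where a joint would pass 70% of its speed; a pose out of reach is approached as far as the arm can. A call with a gripper value outside its range is refused whole. The fingers move at their own pace and stop on an object; the grip force is fixed at half the most. Time passes only in rows, so rows that repeat a pose let the fingers close. It gives the time, the measured TCP pose, the force, the opening and the grip force at its end, in the units of the state.
- bot.observe(): the state, without advancing time (a new reading comes with each control period).
- bot.get_image(name): name is "scene" or "top" or "wrist"; returns the picture (384x512x3 uint8, red, green, blue); there is no depth.
- bot.get_calibration(name): a dict with "fx", "fy", "cx", "cy" (pixels), "dist_coeffs" ([k1, k2, p1, p2, k3] as OpenCV has them; the pictures are not rectified), "R" (3x3) and "t" (3): a world point X has camera coordinates R X + t. Camera axes: x right, y down, z forward; pixel columns grow to the right and rows downward; lengths in m; the calibration is good to about 2 mm. A picture is of the moment at which its call begins: read the wrist's pose just before it. get_calibration takes no time and is no camera call; for the wrist camera it gives the pose at the moment of the call.
- bot.sign_off(): hands the job in; it is judged then, once.
Trained networks look in the newest picture that a camera, given by its name, has taken for a name from the list of things; names that differ only in an ending like _2 or _b are one class to them, and where a whole thing is asked for, a point or a joint stands for the part that bears it (a point fixed in the world has none). Each returns a list of dicts, best first, with "score" (0 to 1); they miss things now and then, are a little off and sometimes report something else, mostly with a low value. They report only what shows in the picture. A call takes as long as a camera call. They do not tell look-alikes from the thing itself.
- bot.cut_out(camera, name): "pixels" (384x512 bool, what is visible of it) and "rect" ([centre column, centre row, width, height] in pixels, round what is visible of it).
The state is a dict: "clock": time; "q": joint angles; "qvel": joint speeds; "joint_torque": joint torques, N m; "eef_pos": TCP position; "eef_rot": TCP orientation; "contact_force": force on the tool from outside, world axes, zero at the start; "ft_torque": the same for the moment, N m; "width": finger opening in m; "grasp_force": force on a finger pad.
Only numpy, scipy, OpenCV 4.12 (cv2) and the standard library are available. Lean on these libraries where they do the work, as an engineer would, in place of code of your own. Each camera call takes 0.05 s, during which the arm holds its last target. There are 200 camera calls.

TASK

Slide the white test unit across the mat, without lifting or tipping it, to the middle of the bare metal earthing plate and square with it. Then take the test probe out of the wooden tool block and lower it upright through the access bush nearest the toggle switch, its metal touching neither bush nor cover, until its sprung tip is gently pushed about half-way in on the terminal below. Finish still holding the probe there, centred in the bush, with everything else left where it is.

Things in the scene. Friction and masses are not known exactly. Their poses are not given: they have to be found in the camera images.
- unit: White steel box, 160 (x) by 130 (y) by 45 mm high, 0.7 to 0.95 kg, loose on the mat (friction 0.5 to 0.7). Origin: centre of its underside; z up. On top: a black handle along x, three steel access bushes in a row at y = -37 mm, x = -50, 0, +50 mm, a white terminal strip 8 mm high at y = +37 mm. The toggle switch sticks out 17 mm from the +x end wall: the bush at x = +50 mm is nearest it.
- cover: The unit's white top plate with the handle and the three bushes, fixed to the unit. Origin: 42 mm above the unit's origin; same axes; its upper face is 3 mm above its origin.
- handle (a point): Middle of the handle bar: bar 10 by 10 mm in section, 110 mm long along the unit's x, between two posts at x = +/-50 mm. The bar's centre is 28 mm above the cover's upper face and 73 mm above the unit's underside, so the bar can be pinched from above across the unit's y. Same axes as the unit.
- switch_bush (a point): Centre of the mouth of the access bush nearest the switch: steel, bore 16 mm across and 17 mm deep, flange 33 mm across on the cover, rim 26 mm across, 4 mm above the cover's upper face and 49 mm above the unit's underside. A fixed brass terminal 11 mm across lies on the bore's axis, its flat top 30 mm below this point. Same axes as the unit.
- earth_plate: Bare aluminium earthing plate let flush into the green mat, fixed, 190 (x) by 160 (y) mm. Origin: its centre, at mat level; z up. The unit belongs on it with its x along the plate's x (15 mm of plate showing all round). Its yaw differs from the unit's by less than 0.5 rad at the start.
- tool_block: Fixed wooden tool block, 190 (x) by 60 (y) by 85 mm high, with three 9 mm holes along its x at -60, 0 and +60 mm. Origin: centre of its underside. The probe and two drivers stand in the holes, in any order. The block stands to the left or to the right of the unit's lane.
- probe: Cordless test probe, 165 mm, 64 g, upright in the tool block; unlike the drivers it has a wide flat finger guard and a slim, straight, taller handle. Origin: centre of the guard's underside, resting on the block's top; z up along it. Above: guard 30 mm across, 9 mm high, then round handle 18 mm across to z = 90 mm. Below: bare shank 6 mm across to z = -63, sprung pin 4 mm across to z = -75 mm.
- probe_grip (a point): On the probe's axis, 50 mm above the guard's underside: a good place to grip the 18 mm handle from above. 125 mm above the pin's end.
- probe_point (a point): The end of the probe's sprung pin (75 mm below the guard's underside when the pin is out; it moves up with the pin).
- probe_tip (a joint): How far the probe's sprung pin is pushed into the shank: 0 = fully out, 0.010 m = fully in, half-way = 0.005. The spring pushes with 0.35 N at 0, 350 N/m (about 2 N half-way in).
- ball_driver: Bystander: driver with a fat 32 mm ball-shaped handle, 74 mm above the block, standing in the block; leave alone. Origin: underside of its handle.
- small_driver: Bystander: small driver, handle 22 mm across and 62 mm high, standing in the block; leave alone. Origin: underside of its handle.
- screw_tray: Bystander: open grey tray of screws, 170 by 110 by 40 mm, on the side of the lane where the tool block is not. Origin: centre of its underside.
- long_screwdriver: Bystander: black screwdriver 210 mm long lying beyond the lane. Origin: on its underside, between the ends.
- crimp_pliers: Bystander: crimping pliers, about 170 mm long and 14 mm high, lying beyond the lane. Origin: underside near the pivot.
- multimeter: Bystander: black hand-held meter 75 by 145 by 34 mm (43 mm with its dial), lying beyond the lane. Origin: centre of its underside.
- tape_roll: Bystander: roll of black tape, 72 mm across, 18 mm high, lying flat at the left, nearer the robot than the lane. Origin: centre of its underside.
Mind the look-alikes: they are no part of the job. Of the things shaped like the tool_block, the wooden one is meant.

How it is judged:
On the way, in this order (a step that is already met when the one before it is completed fails the run):
1. the unit stands on the earthing plate, in its middle and square with it (x of unit in the frame of earth_plate between -0.015 and 0.015 m and y of unit in the frame of earth_plate between -0.015 and 0.015 m and angle between the x axis of unit and the x axis of earth_plate, either way round below 0.1 rad and angle between unit's own z axis and vertical below 0.03 rad and linear speed of unit below 0.01 m/s), for 0.2 s.
2. the probe has been drawn out of the tool block, held in the fingers (z of probe_point in the frame of tool_block above 0.09 m and contact force between the fingers and probe above 1 N), for 0.1 s.
At the end, for the whole second after the job is handed in: Unit level on the plate, centred within 15 mm in x and y, square within 0.1 rad; probe held in the fingers, at rest, upright within 0.08 rad, its point within 3 mm of the axis of the bush nearest the switch and 25 mm or more below its rim, pin pushed in 2 to 8 mm, touching neither bush nor cover (all of step 1 and horizontal distance between probe_point and switch_bush below 0.003 m and z of probe_point in the frame of switch_bush below -0.025 m and value of joint probe_tip between 0.002 and 0.008 m and angle between probe's own z axis and vertical below 0.08 rad and contact force between the fingers and probe above 1.5 N and contact force between probe and cover below 0.2 N and linear speed of probe below 0.01 m/s); the arm keeps its last pose, push and grip.
It fails at once if the unit is lifted off the mat or tipped (height (world z) of unit above 0.005 m or angle between unit's own z axis and vertical above 0.08 rad).
It fails at once if the probe touches a bush, the cover or its handle (contact force between probe and cover above 0.3 N).
It fails at once if the probe is pressed hard on the unit (more than 12 N) (contact force between probe and unit above 12 N).
It fails at once if a tool, tray, meter or roll standing by is moved more than 20 mm (distance of any of ball_driver, small_driver, screw_tray, long_screwdriver, crimp_pliers, multimeter, tape_roll from where it was at the start of the episode above 0.02 m).
It also fails if it takes over 70 s, if anything falls off the work surface, if the arm or the gripper's body presses on something with over 40 N, if the wrist force passes 120 N, or if a joint passes its speed limit or range.

## Working session

There is one attempt and no reset: what is moved stays moved. The work goes in short steps, Python scripts to look and compute and a shell command to move; the robot and the scene stay as the last step left them, time stands still between calls to the robot, and variables do not carry over. Pictures are saved under pics/ and viewed, at most 10 in all, crops included, and the job is handed in when it is done.

```bash
mkdir -p pics
cat > h.py <<'E'
import numpy as np, cv2
from plant import bot
from scipy.spatial.transform import Rotation as Rn
def cal(n):
    c=bot.get_calibration(n); K=np.array([[c['fx'],0,c['cx']],[0,c['fy'],c['cy']],[0,0,1.]])
    return K,np.array(c['dist_coeffs'],float),np.array(c['R']),np.array(c['t'])
def ray(C,px):
    K,d,R,t=C; u=cv2.undistortPoints(np.array(px,float).reshape(-1,1,2),K,d).reshape(-1,2)
    return -R.T@t,np.c_[u,np.ones(len(u))]@R
def onz(C,px,z):
    o,D=ray(C,px); return o+D*((z-o[2])/D[:,2])[:,None]
def proj(C,X):
    K,d,R,t=C; return cv2.projectPoints(np.array(X,float).reshape(-1,3),cv2.Rodrigues(R)[0],t,K,d)[0].reshape(-1,2)
def tri(obs):
    A=np.zeros((3,3));b=np.zeros(3)
    for C,p in obs:
        o,D=ray(C,[p]);D=D[0]/np.linalg.norm(D[0]);P=np.eye(3)-np.outer(D,D);A+=P;b+=P@o
    return np.linalg.solve(A,b)
def save(n,im): cv2.imwrite('pics/'+n,im[:,:,::-1])
E
python3 - <<'E'
from h import *
s=bot.observe();print({k:np.round(v,3) for k,v in s.items()})
ims={n:bot.get_image(n) for n in("scene","top")}
for n,im in ims.items(): 
    save(n+'0.png',cv2.resize(im,(800,600),interpolation=cv2.INTER_CUBIC));np.save(n+'0.npy',im)
    C=cal(n);print(n,-C[2].T@C[3],C[0][0,0])
    for o in['unit','handle','switch_bush','earth_plate','tool_block','probe','ball_driver','small_driver','screw_tray','multimeter','tape_roll']:
        print(o,[(round(r['score'],2),[int(v) for v in r['rect']]) for r in bot.cut_out(n,o)][:3])
E
```

```text
{'clock': np.float64(0.0), 'q': array([-1.327,  0.427,  0.074,  1.607, -0.034,  1.111, -0.067]), 'qvel': array([-0.001, -0.001, -0.001, -0.001, -0.001, -0.001,  0.001]), 'joint_torque': array([-0.0000e+00, -9.4983e+01,  3.7610e+00, -4.6355e+01,  1.9000e-02,
        1.0000e-02, -0.0000e+00]), 'eef_pos': array([0.258, 0.623, 0.231]), 'eef_rot': array([ 0.195,  0.981, -0.001, -0.   ]), 'contact_force': array([-0.445,  0.89 , -0.636]), 'ft_torque': array([-0.003, -0.02 , -0.034]), 'grasp_force': np.float64(0.0), 'width': np.float64(0.086)}
scene [1.23388958 0.02081576 0.79423694] 391.8695867796319
unit [(0.85, [210, 229, 56, 57])]
handle [(0.97, [211, 229, 55, 57])]
switch_bush [(0.96, [210, 230, 60, 51])]
earth_plate [(0.72, [307, 240, 68, 53]), (0.49, [145, 176, 16, 27]), (0.33, [208, 231, 58, 58])]
tool_block [(0.94, [138, 212, 58, 69]), (0.86, [206, 173, 40, 59]), (0.65, [152, 150, 51, 51])]
probe [(0.48, [134, 188, 18, 33])]
ball_driver [(0.61, [145, 175, 18, 24])]
small_driver [(0.67, [122, 207, 8, 19]), (0.49, [390, 237, 61, 56]), (0.35, [137, 213, 56, 68])]
screw_tray [(0.97, [388, 237, 63, 57]), (0.44, [132, 189, 17, 31])]
multimeter [(0.97, [250, 300, 67, 38])]
tape_roll [(0.63, [344, 192, 22, 20])]
top [0.37359464 0.01588235 1.66706091] 458.6436776373392
unit [(0.71, [297, 183, 34, 50])]
handle [(0.83, [297, 183, 39, 41])]
switch_bush [(0.72, [297, 182, 39, 45])]
earth_plate [(0.73, [224, 187, 48, 59])]
tool_block [(0.81, [366, 273, 35, 62]), (0.66, [355, 191, 32, 60]), (0.64, [310, 244, 22, 58])]
probe [(0.44, [359, 189, 13, 11])]
ball_driver [(0.43, [359, 205, 14, 7])]
small_driver [(0.74, [295, 182, 37, 49]), (0.63, [363, 171, 6, 10])]
screw_tray [(0.56, [166, 187, 37, 57]), (0.51, [354, 190, 32, 57])]
multimeter [(0.73, [263, 125, 43, 24])]
tape_roll [(0.68, [193, 236, 20, 20]), (0.6, [307, 116, 32, 37]), (0.15, [295, 181, 36, 49])]
```

View pics/scene0.png

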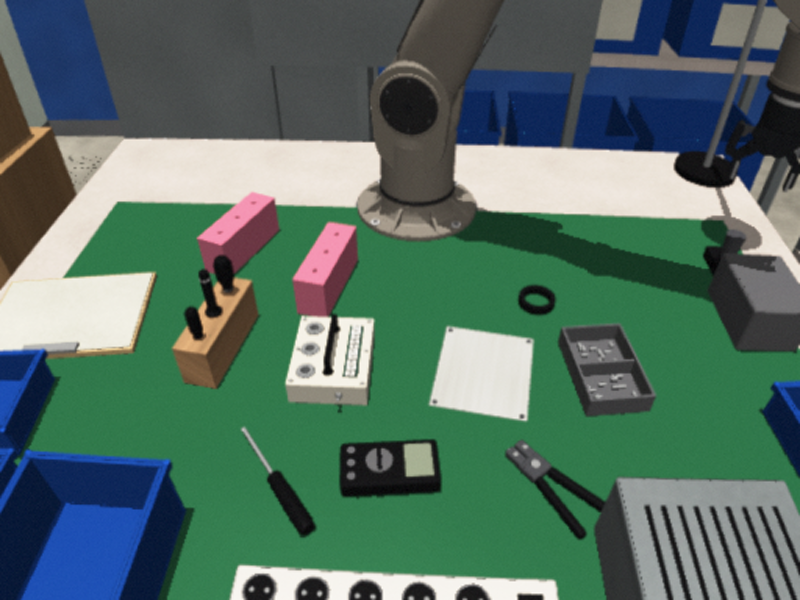

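View pics/top0.png

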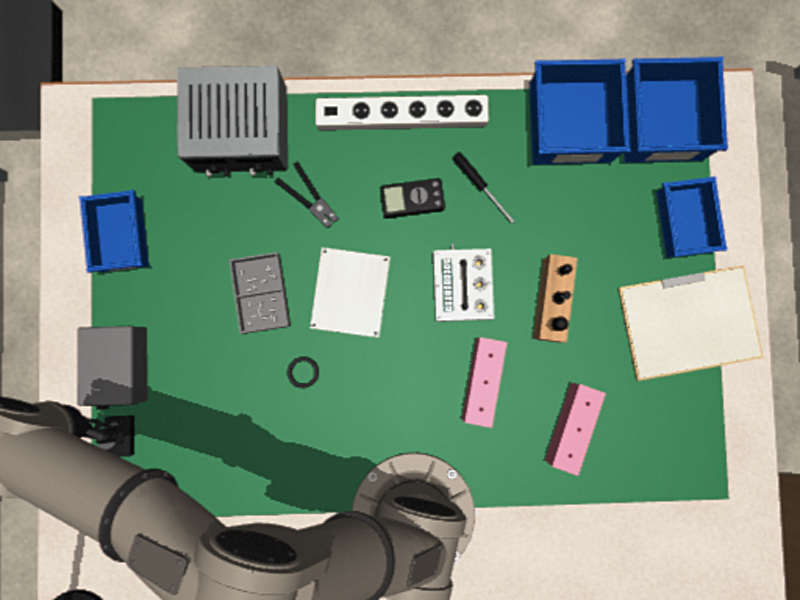

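The scene picture (800x600) shows the wooden block at about (215,330) with three tools. The unit is at (332,360), the plate at (483,372) and the tray at (605,370). The two pink blocks, at (240,232) and (326,268), are look-alikes. In the wooden block the near tool at (224,272) has a ball handle and the far one at (193,322) is short. The middle one at (208,293) is slim and taller with a flat guard, so it fits the probe. In the top view the switch sits at (452,246), so the unit's +x points away from the robot and the target bush is at (479,262).

Run:
```python
from h import *
T=cal('top');S=cal('scene')
f=.64
# plate corners both views at z=0
pt=np.array([(319,248),(390,255),(381,337),(310,328)])*f
ps=np.array([(432,404),(525,418),(534,338),(449,328)])*f
print('plate top',onz(T,pt,0).round(3)[:,:2].tolist(),'\nscene',onz(S,ps,0).round(3)[:,:2].tolist())
for nm,a,b in[('switchbush',(480,262),(306,370)),('midbush',(480,284),(310,348)),('bush3',(480,306),(315,327)),('bar far',(463,258),(327,372)),('bar near',(463,310),(335,320))]:
    print(nm,tri([(T,np.array(a)*f),(S,np.array(b)*f)]).round(3))
print('probe top',tri([(T,np.array((565,295))*f),(S,np.array((205,271))*f)]).round(3))
print('ball',onz(T,[(359,205)],.15).round(3),'small',onz(T,[(363,171)],.13).round(3))
for n,z in(('unit',.045),):
    print(onz(T,np.array([(433,250),(492,249),(494,320),(437,322)])*f,z).round(3)[:,:2].tolist())
print('block corners',onz(T,np.array([(549,255),(577,257),(569,342),(540,338)])*f,.085).round(3)[:,:2].tolist())
s=bot.observe();C=cal('wrist');R=Rn.from_quat(s['eef_rot']).as_matrix()
print('cam in tool',R.T@(-C[2].T@C[3]-s['eef_pos']),'\n',(C[2]@R).round(2),C[0][0,0],'\n',R.round(3))
save('probe_crop.png',cv2.resize(np.load('scene0.npy')[150:260,100:190],None,fx=5,fy=5,interpolation=cv2.INTER_CUBIC))
```

```text
plate top [[0.617, 0.201], [0.596, 0.035], [0.405, 0.061], [0.431, 0.225]] 
scene [[0.592, 0.045], [0.614, 0.196], [0.429, 0.231], [0.41, 0.075]]
switchbush [ 0.569 -0.167  0.045]
midbush [ 0.518 -0.167  0.045]
bush3 [ 0.468 -0.165  0.046]
bar far [ 0.578 -0.129  0.053]
bar near [ 0.46  -0.128  0.057]
probe top [ 0.479 -0.332  0.174]
ball [[ 0.427 -0.326  0.15 ]] small [[ 0.543 -0.349  0.13 ]]
[[0.599, -0.064], [0.598, -0.199], [0.436, -0.197], [0.435, -0.068]]
block corners [[0.576, -0.32], [0.57, -0.383], [0.381, -0.357], [0.392, -0.293]]
cam in tool [ 0.07635939  0.00045796 -0.14226388] 
 [[-0.    1.    0.  ]
 [-0.95 -0.   -0.3 ]
 [-0.3  -0.    0.95]] 273.95248659281305 
 [[-0.924  0.383 -0.   ]
 [ 0.383  0.924 -0.   ]
 [ 0.    -0.    -1.   ]]
```

View pics/probe_crop.png

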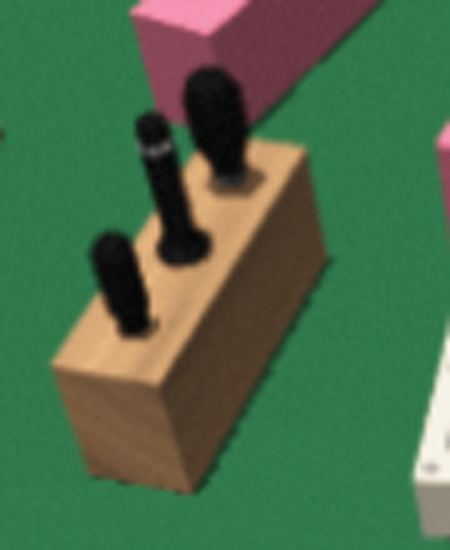

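The crop confirms that the middle tool of the wooden block is the probe, with its flat guard at (183,245) and a slim straight handle. The ball driver is behind it and the short small driver in front. Heights check out: probe top measured 174 against 175 mm, bushes 45 against 49. Next I move over the plate for a close look.

```bash
python3 -m jog '[1,-0.42,-0.36,-0.05,0,0,-0.393,1,-0.42,-0.36,-0.05,0,0,-0.393,1,-0.42,-0.36,-0.05,0,0,-0.393,1,-0.42,-0.36,-0.05,0,0,-0.393,1,-0.42,-0.36,-0.05,0,0,-0.393,1,-0.42,-0.36,-0.05,0,0,-0.393,1,-0.42,-0.36,-0.05,0,0,-0.393,1,-0.42,-0.36,-0.05,0,0,-0.393,1,-0.42,-0.36,-0.05,0,0,-0.393,1,-0.42,-0.36,-0.05,0,0,-0.393]'
```

```text
clock: 2.03
eef_pos: [0.4466, 0.2515, 0.2693]
eef_rot: [-0.0, 1.0, 0.0, 0.0]
contact_force: [1.3, 0.7, 0.9]
width: 0.0852
grasp_force: 0.0
```

```bash
python3 -m jog '[1,-0.03,-0.25,-0.06,0,0,0,1,-0.03,-0.25,-0.06,0,0,0,1,-0.03,-0.25,-0.06,0,0,0,1,-0.03,-0.25,-0.06,0,0,0,1,-0.03,-0.25,-0.06,0,0,0,1,-0.03,-0.25,-0.06,0,0,0,1,-0.03,-0.25,-0.06,0,0,0,1,-0.03,-0.25,-0.06,0,0,0,1,-0.03,-0.25,-0.06,0,0,0]'
python3 - <<'E'
from h import *
s=bot.observe();C=cal('wrist');im=bot.get_image('wrist');np.save('w1.npy',im);np.savez('w1c.npz',*C);print(s['eef_pos'],s['qvel'].max())
save('w1.png',cv2.resize(im,(800,600),interpolation=cv2.INTER_CUBIC))
E
```

```text
clock: 2.78
eef_pos: [0.4761, 0.0031, 0.329]
eef_rot: [0.001, 1.0, 0.0, 0.0]
contact_force: [1.2, -0.1, 0.3]
width: 0.0853
grasp_force: 0.0
[0.47612871 0.00308349 0.32904282] 0.009183652292073737
```

View pics/w1.png

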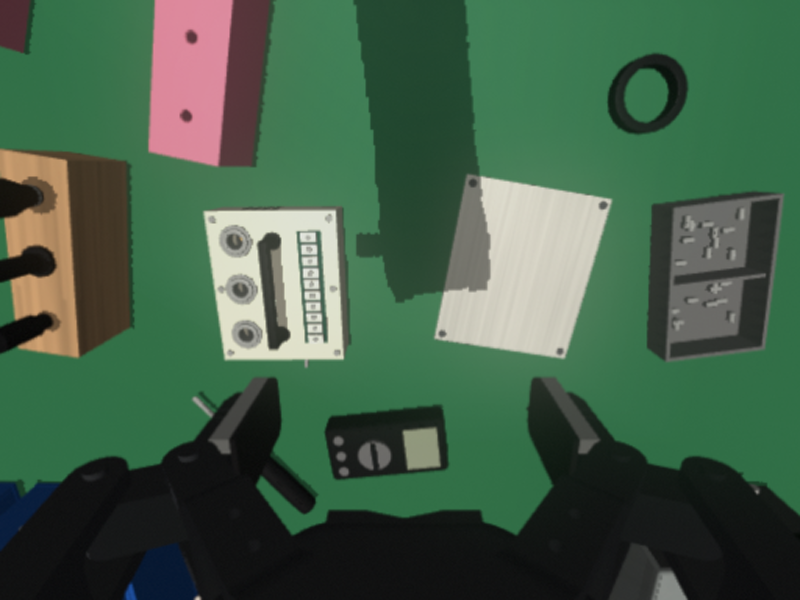

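The wrist picture shows the whole lane: unit top corners (205,211), (336,208), (344,358), (226,360), with the three bushes at (236,241), (241,289), (247,334), the last one nearest the switch. Plate corners are (468,175), (611,198), (564,358), (436,338). The probe stands in the middle hole of the wooden block.

```bash
cat >> h.py <<'E'
from scipy.optimize import least_squares
def fit(C,px,P,x0):
    "planar pose (x,y,yaw) of model points P (n,3) seen at px"
    def f(v):
        c,s=np.cos(v[2]),np.sin(v[2]);X=np.c_[v[0]+c*P[:,0]-s*P[:,1],v[1]+s*P[:,0]+c*P[:,1],P[:,2]]
        return (proj(C,X)-px).ravel()
    r=least_squares(f,x0);return r.x,np.sqrt(np.mean(r.fun**2))
def corners(im,px,w=4):
    g=cv2.cvtColor(im,cv2.COLOR_RGB2GRAY)
    return cv2.cornerSubPix(g,np.array(px,np.float32).reshape(-1,1,2),(w,w),(-1,-1),(3,30,.01)).reshape(-1,2)
PLATE=np.array([(-.095,.0-.08,0),(-.095,.08,0),(.095,.08,0),(.095,-.08,0)])
UNIT=np.array([(-.08,-.065,.045),(-.08,.065,.045),(.08,.065,.045),(.08,-.065,.045)])
BUSH=np.array([(-.05,-.037,.049),(0,-.037,.049),(.05,-.037,.049)])
def cl(n): z=np.load(n); return [z[k] for k in z.files]
E
python3 - <<'E'
from h import *
C=cl('w1c.npz');im=np.load('w1.npy');f=.64
p=np.array([(468,175),(611,198),(564,358),(436,338)])*f;u=np.array([(205,211),(336,208),(344,358),(226,360)])*f
pc,uc=corners(im,p),corners(im,u);print((pc-p).round(1).tolist(),(uc-u).round(1).tolist())
b=np.array([(236,241),(241,289),(247,334)])*f
print('plate',fit(C,pc,PLATE,[.5,.13,-.13]),fit(C,p,PLATE,[.5,.13,-.13]))
print('unit',fit(C,uc,UNIT,[.5,-.13,0]),fit(C,u,UNIT,[.5,-.13,0]))
print('bush',fit(C,b,BUSH,[.5,-.13,0]))
# heights from two views: wrist + top
T=cal('top')
for n,a,t in[('bush3',b[2],(480,262)),('midbush',b[1],(480,284)),('bar far',(282*f,338*f),(463,258)),('bar near',(268*f,240*f),(463,310))]: print(n,tri([(C,a),(T,np.array(t)*f)]).round(4))
E
```

```text
[[-0.2, -0.2], [-0.5, 1.5], [-1.5, -0.4], [-0.6, -0.8]] [[-1.2, -0.2], [-0.7, 1.1], [-0.7, 0.2], [-1.1, -0.7]]
plate (array([ 0.51418802,  0.13319187, -0.1703026 ]), np.float64(0.7984437389729184)) (array([ 0.51401936,  0.13448741, -0.15921973]), np.float64(0.5911854170194804))
unit (array([ 0.52023292, -0.12829874,  0.0047609 ]), np.float64(0.14269255739825187)) (array([ 0.52000739, -0.12675247,  0.01069889]), np.float64(0.3534599362813723))
bush (array([ 0.51976251, -0.12625329, -0.00119104]), np.float64(0.19212893670369918))
bush3 [ 0.5716 -0.169   0.0387]
midbush [ 0.5204 -0.1678  0.0412]
bar far [ 0.5814 -0.1325  0.0299]
bar near [ 0.4616 -0.1233  0.0775]
```

The heights and sizes agree. The unit is at (0.520,-0.128) with yaw near 0, and the plate at (0.514,0.133) with yaw about -0.16. Next I grasp the handle.

```bash
python3 -m jog '[1,-0.044,-0.131,0.15,0,0,0,1,-0.044,-0.131,0.15,0,0,0,1,-0.044,-0.131,0.15,0,0,0,1,-0.044,-0.131,0.15,0,0,0,1,-0.044,-0.131,0.15,0,0,0,1,-0.044,-0.131,0.18,0,0,0,1,-0.044,-0.131,0.22,0,0,0,1,-0.044,-0.131,0.25,0,0,0,1,-0.044,-0.131,0.271,0,0,0,1,-0.044,-0.131,0.271,0,0,0]'
```

```text
clock: 3.67
eef_pos: [0.5177, -0.1258, 0.0536]
eef_rot: [-0.001, 1.0, 0.0, -0.003]
contact_force: [-0.8, 0.8, -0.2]
width: 0.0854
grasp_force: 0.0
```

```bash
python3 -m jog '[0.4,0,0,-0.002,0,0,0,0,0,0,-0.002,0,0,0,0,0,0,-0.002,0,0,0,0,0,0,-0.002,0,0,0,0,0,0,-0.002,0,0,0,0,0,0,-0.002,0,0,0,0,0,0,-0.002,0,0,0,0,0,0,-0.002,0,0,0]'
```

```text
clock: 4.33
eef_pos: [0.5206, -0.1276, 0.0607]
eef_rot: [-0.0, 1.0, 0.0, 0.001]
contact_force: [-3.6, 1.0, 13.7]
width: 0.0083
grasp_force: 59.0
```

```bash
python3 -m jog '[0,0,0.01,-0.001,0,0,0,0,0.001,0.03,-0.001,0,0,0,0,0.002,0.05,-0.001,0,0,0,0,0.003,0.07,-0.001,0,0,0,0,0.004,0.09,-0.001,0,0,0,0,0.005,0.11,-0.001,0,0,0,0,0.006,0.13,-0.001,0,0,0,0,0.006,0.15,-0.001,0,0,0,0,0.006,0.17,-0.001,0,0,0,0,0.006,0.19,-0.001,0,0,0]'
```

```text
clock: 5.17
eef_pos: [0.5136, 0.0634, 0.0608]
eef_rot: [-0.0, 1.0, -0.0, -0.0]
contact_force: [1.0, -2.2, -4.2]
width: 0.0083
grasp_force: 59.0
```

```bash
python3 -c "
from h import *
s=bot.observe();print(s['eef_pos'],s['eef_rot'].round(4),s['contact_force'])"
```

```text
[0.51360412 0.06344927 0.06078302] [-0.e+00  1.e+00 -1.e-04 -2.e-04] [ 1.04949177 -2.18638887 -4.23113924]
```

```bash
python3 -m jog '[0,0,0.015,0.001,0,0,0.02,0,0,0.03,0.001,0,0,0.05,0,0,0.042,0.001,0,0,0.08,0,0,0.052,0.001,0,0,0.11,0,0,0.06,0.001,0,0,0.135,0,0,0.066,0.001,0,0,0.15,0,0,0.07,0.001,0,0,0.16,0,0,0.07,0.001,0,0,0.16,0,0,0.07,0.001,0,0,0.16]'
python3 - <<'E'
from h import *
S=bot.get_image('top');np.save('t2.npy',S);im=bot.get_image('wrist')
save('w2.png',cv2.resize(im,(512,384)))
save('t2.png',cv2.resize(S[130:240,150:350],None,fx=4,fy=4,interpolation=cv2.INTER_CUBIC))
E
```

```text
clock: 5.92
eef_pos: [0.5148, 0.1325, 0.0607]
eef_rot: [0.08, 0.997, 0.0, 0.001]
contact_force: [-1.4, -3.8, 13.1]
width: 0.0086
grasp_force: 61.3
```

View pics/w2.png

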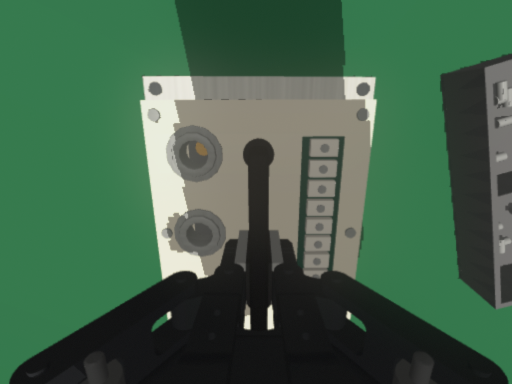

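The wrist picture shows the unit on the plate with parallel edges: the plate's near edge is at row 77 and the unit's near edge at row 100. I release, rise and measure.

```bash
python3 -m jog '[1,0,0,-0.001,0,0,0,1,0,0,-0.001,0,0,0,1,0,0,-0.001,0,0,0,1,0,0,-0.02,0,0,0,1,0,0,-0.06,0,0,0,1,0,0,-0.1,0,0,0,1,0,0,-0.14,0,0,0,1,0.01,-0.02,-0.18,0,0,0,1,0.03,-0.05,-0.22,0,0,0,1,0.03,-0.05,-0.22,0,0,0]'
python3 - <<'E'
from h import *
s=bot.observe();C=cal('wrist');im=bot.get_image('wrist');np.save('w3.npy',im);np.savez('w3c.npz',*C);print(s['eef_pos'],s['qvel'].max())
save('w3.png',cv2.resize(im,(800,600),interpolation=cv2.INTER_CUBIC))
E
```

```text
clock: 6.85
eef_pos: [0.4762, 0.0856, 0.2834]
eef_rot: [0.081, 0.997, 0.001, 0.001]
contact_force: [1.0, 0.8, 1.2]
width: 0.0857
grasp_force: 0.0
[0.47620017 0.08560538 0.28340661] 0.2514483144107643
```

View pics/w3.png

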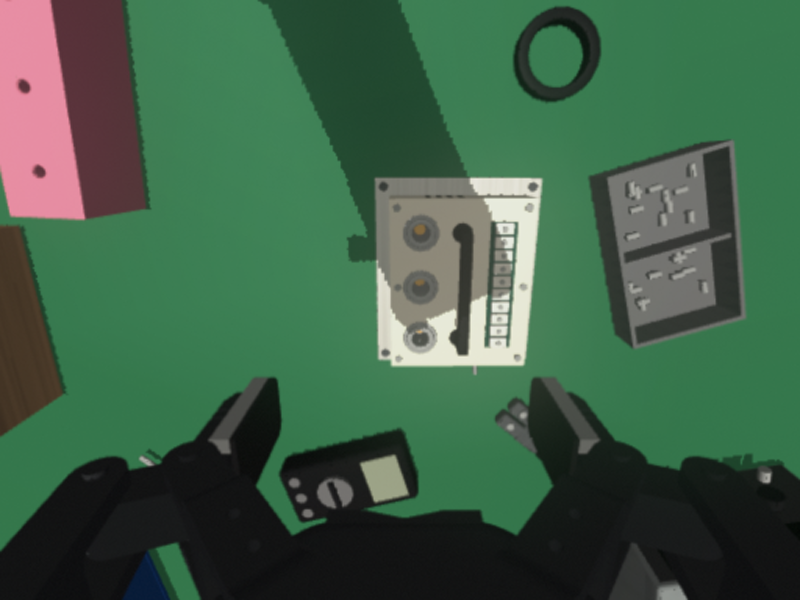

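The picture shows the unit sitting inside the plate's outline: plate corners (376,178), (541,179), (378,359), unit top corners (390,197), (535,199), (524,366), (391,365), and bushes at (421,233), (420,288), (420,338).

Run:
```python
from h import *
C=cl('w3c.npz');im=np.load('w3.npy');f=.64
p=np.array([(376,178),(541,179),(378,359)])*f;u=np.array([(390,197),(535,199),(524,366),(391,365)])*f
b=np.array([(421,233),(420,288),(420,338)])*f
pc=corners(im,p,3);uc=corners(im,u,3);print((pc-p).round(1).tolist(),(uc-u).round(1).tolist())
for n,x,P in(('plate',p,PLATE[[0,1,3]]),('plate c',pc,PLATE[[0,1,3]]),('unit',u,UNIT),('unit c',uc,UNIT),('bush',b,BUSH)):
    v,r=fit(C,x,P,[.5,.13,-.16]);print(n,v.round(4),r.round(2),'sw bush',[round(float(q),4) for q in (v[0]+.05*np.cos(v[2])+.037*np.sin(v[2]),v[1]+.05*np.sin(v[2])-.037*np.cos(v[2]))])
```

```text
[[-1.1, -0.5], [0.1, -0.4], [0.4, -0.8]] [[-1.1, 0.6], [3.0, -0.6], [-0.7, -0.9], [0.2, 0.2]]
plate [ 0.5146  0.1334 -0.1665] 0.32 sw bush [0.5577, 0.0887]
plate c [ 0.5136  0.1333 -0.1632] 0.36 sw bush [0.5569, 0.0887]
unit [ 0.5147  0.1329 -0.1604] 0.91 sw bush [0.5581, 0.0884]
unit c [ 0.5145  0.1334 -0.1613] 0.36 sw bush [0.5579, 0.0889]
bush [ 0.5143  0.1332 -0.1596] 0.17 sw bush [0.5578, 0.0888]
```

The unit is centred within 1 mm and square within 0.01 rad. On to the probe.

```bash
python3 -m jog '[1,-0.042,-0.354,-0.03,0,0,0,1,-0.042,-0.354,-0.03,0,0,0,1,-0.042,-0.354,-0.03,0,0,0,1,-0.042,-0.354,-0.03,0,0,0,1,-0.042,-0.354,-0.03,0,0,0,1,-0.042,-0.354,-0.03,0,0,0,1,-0.042,-0.354,-0.03,0,0,0,1,-0.042,-0.354,-0.03,0,0,0,1,-0.042,-0.354,-0.03,0,0,0,1,-0.042,-0.354,-0.03,0,0,0]'
python3 - <<'E'
from h import *
s=bot.observe();C=cal('wrist');im=bot.get_image('wrist');np.save('w4.npy',im);np.savez('w4c.npz',*C);print(s['eef_pos'],s['eef_rot'].round(3),np.abs(s['qvel']).max())
save('w4.png',cv2.resize(im,(800,600),interpolation=cv2.INTER_CUBIC))
for n in('probe','tool_block','ball_driver'):print(n,[(round(r['score'],2),[int(v/.64) for v in r['rect']]) for r in bot.cut_out('wrist',n)][:3])
E
```

```text
clock: 7.73
eef_pos: [0.4605, -0.2733, 0.31]
eef_rot: [0.083, 0.997, -0.001, 0.0]
contact_force: [0.6, 0.5, -1.0]
width: 0.0853
grasp_force: 0.0
[ 0.46051762 -0.27327043  0.30999538] [ 0.083  0.997 -0.001  0.   ] 0.12716441451803775
probe [(0.61, [330, 308, 43, 61])]
tool_block [(0.68, [341, 287, 81, 209]), (0.61, [221, 42, 115, 85]), (0.56, [499, 82, 101, 164])]
ball_driver [(0.93, [328, 234, 52, 50]), (0.6, [751, 224, 96, 181])]
```

View pics/w4.png

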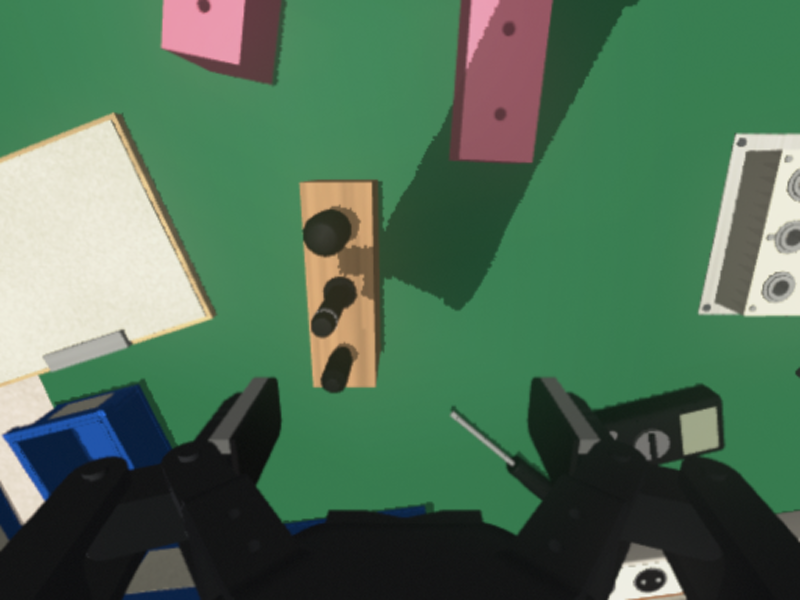

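The picture shows the wooden block's top corners at (300,181), (373,181), (376,387), (314,387). The probe's guard is at (340,292) and its handle end at (323,323), with the ball driver at (328,232) and the small driver at (337,370) on either side.

Run:
```python
from h import *
C=cl('w4c.npz');im=np.load('w4.npy');f=.64;T=cal('top')
B=np.array([(-.095,-.03,.085),(-.095,.03,.085),(.095,.03,.085),(.095,-.03,.085)])
u=np.array([(300,181),(373,181),(376,387),(314,387)])*f
v,r=fit(C,u,B,[.48,-.33,-.14]);print('block',v,r); v,r=fit(C,corners(im,u,3),B,[.48,-.33,-.14]);print('block',v,r)
print('guard',onz(C,[(340*f,292*f)],.092),'top',onz(C,[(323*f,323*f)],.175))
print('tri top',tri([(C,(323*f,323*f)),(T,np.array((565,295))*f)]),tri([(C,(323*f,323*f)),(cal('scene'),np.array((205,271))*f)]))
m=bot.cut_out('wrist','probe')[0]['pixels'];D=cl('w4c.npz')
# axis fit: silhouette of a vertical cylinder r=9 at (x,y), match mask centroid
def sil(x,y):
    a=np.linspace(0,2*np.pi,24);I=np.zeros(m.shape,np.uint8)
    for rad,z0,z1 in((.015,.085,.094),(.009,.094,.175)):
        P=np.array([(x+rad*np.cos(t),y+rad*np.sin(t),z) for t in a for z in(z0,z1)])
        cv2.fillConvexPoly(I,cv2.convexHull(proj(C,P).round().astype(np.int32)),1)
    return I>0
best=max(((sil(x,y)&m).sum()/(sil(x,y)|m).sum(),x,y) for x in np.arange(.465,.495,.001) for y in np.arange(-.35,-.32,.001));print('sil',best)
```

```text
block [ 0.48121402 -0.33375945 -0.16902662] 0.255480236833229
block [ 0.48130808 -0.33505117 -0.16871088] 0.21903905270674234
guard [[ 0.47970359 -0.33330105  0.092     ]] top [[ 0.47788367 -0.33264921  0.175     ]]
tri top [ 0.47930147 -0.33310087  0.17081801] [ 0.47816641 -0.33240675  0.17364669]
sil (np.float64(0.8307692307692308), np.float64(0.48000000000000004), np.float64(-0.33399999999999996))
```

```bash
python3 -m jog '[1,-0.0292,-0.0561,0.03,0,0,0,1,-0.0292,-0.0561,0.06,0,0,0,1,-0.0292,-0.0561,0.085,0,0,0,1,-0.0292,-0.0561,0.085,0,0,0,1,-0.0292,-0.0561,0.11,0,0,0,1,-0.0292,-0.0561,0.14,0,0,0,1,-0.0292,-0.0561,0.17,0,0,0,1,-0.0292,-0.0561,0.185,0,0,0,1,-0.0292,-0.0561,0.193,0,0,0,1,-0.0292,-0.0561,0.193,0,0,0]'
python3 -m jog '[0.5,0,0,0,0,0,0,0.3,0,0,0,0,0,0,0.2,0,0,0,0,0,0,0,0,0,0,0,0,0,0,0,0,0,0,0,0,0,0,0,0,0,0,0,0,0,0,0,0,0,0,0,0,0,0,0,0]'
```

```text
clock: 8.82
eef_pos: [0.4818, -0.327, 0.1166]
eef_rot: [0.079, 0.997, 0.0, -0.0]
contact_force: [-0.4, 0.8, 0.7]
width: 0.0852
grasp_force: 0.0$: bad value
```

```bash
python3 -c "
from h import *
s=bot.observe();print({k:np.round(v,4) for k,v in s.items() if k not in('joint_torque',)})"
```

```text
{'clock': np.float64(8.8167), 'q': array([-0.1153,  0.5272,  0.7959,  1.9518, -0.4913,  0.867 ,  2.3541]), 'qvel': array([-0.0049, -0.0275,  0.0284, -0.0275,  0.02  ,  0.0259, -0.0125]), 'eef_pos': array([ 0.4818, -0.327 ,  0.1166]), 'eef_rot': array([ 7.910e-02,  9.969e-01,  4.000e-04, -5.000e-04]), 'contact_force': array([-0.4004,  0.7664,  0.7097]), 'ft_torque': array([ 0.0349,  0.0114, -0.0218]), 'grasp_force': np.float64(0.0), 'width': np.float64(0.0852)}
```

```bash
python3 -m jog '[1,0.001,-0.0065,0,0,0,0,1,0.001,-0.0065,0,0,0,0]'; python3 -m jog '[0.4,0,0,0,0,0,0,0,0,0,0,0,0,0,0,0,0,0,0,0,0,0,0,0,0,0,0,0,0,0,0,0,0,0,0,0,0,0,0,0,0,0,0,0,0,0,0,0,0]'
```

```text
clock: 8.98
eef_pos: [0.48, -0.3358, 0.1187]
eef_rot: [0.08, 0.997, -0.001, 0.001]
contact_force: [-0.4, 0.7, -0.1]
width: 0.0855
grasp_force: 0.0
clock: 9.57
eef_pos: [0.4796, -0.3345, 0.117]
eef_rot: [0.08, 0.997, 0.0, 0.0]
contact_force: [-1.2, 2.4, 4.8]
width: 0.0163
grasp_force: 58.4
```

```bash
python3 -m jog '[0,0,0,-0.01,0,0,0,0,0,0,-0.025,0,0,0,0,0,0,-0.04,0,0,0,0,0,0,-0.055,0,0,0,0,0,0,-0.07,0,0,0,0,0,0,-0.085,0,0,0,0,0,0,-0.1,0,0,0,0,0,0,-0.12,0,0,0,0,0,0,-0.14,0,0,0,0,0,0,-0.14,0,0,0]'
```

```text
clock: 10.4
eef_pos: [0.4803, -0.3359, 0.2607]
eef_rot: [0.08, 0.997, -0.001, 0.002]
contact_force: [-0.0, 0.3, -0.5]
width: 0.0162
grasp_force: 58.5
```

```bash
python3 -m jog '[0,-0.001,0.04,0,0,0,0,0,-0.002,0.08,0,0,0,0,0,-0.003,0.12,0,0,0,0,0,-0.004,0.16,0,0,0,0,0,-0.005,0.2,0,0,0,0,0,-0.006,0.24,0,0,0,0,0,-0.007,0.28,0,0,0,0,0,-0.008,0.32,0,0,0,0,0,-0.009,0.36,0,0,0,0,0,-0.009,0.39,0,0,0,0]'
```

```text
clock: 11.23
eef_pos: [0.5505, 0.0526, 0.257]
eef_rot: [0.079, 0.997, 0.0, -0.0]
contact_force: [0.7, -0.2, -0.8]
width: 0.0171
grasp_force: 58.7
```

```bash
python3 -m jog '[0,-0.001,0.02,0.01,0,0,0,0,-0.002,0.037,0.02,0,0,0,0,-0.002,0.037,0.035,0,0,0,0,-0.002,0.037,0.05,0,0,0,0,-0.002,0.037,0.05,0,0,0,0,-0.002,0.037,0.05,0,0,0]'
python3 - <<'E'
from h import *
s=bot.observe();C=cal('wrist');im=bot.get_image('wrist');np.save('w5.npy',im);np.savez('w5c.npz',*C);print(s['eef_pos'],s['eef_rot'].round(4),np.abs(s['qvel']).max())
S=bot.get_image('scene');np.save('s5.npy',S);T=bot.get_image('top');np.save('t5.npy',T)
a=cv2.resize(im[90:290,156:356],(600,600),interpolation=cv2.INTER_CUBIC)
Cs=cal('scene');q=proj(Cs,[.558,.089,.1])[0];print(q);x,y=q.astype(int)
b=cv2.resize(S[y-60:y+60,x-20:x+20],(200,600),interpolation=cv2.INTER_CUBIC)
print(x,y);save('w5.png',np.hstack([a,b]))
E
```

```text
clock: 11.73
eef_pos: [0.5578, 0.0839, 0.206]
eef_rot: [0.081, 0.997, -0.001, -0.001]
contact_force: [0.5, 0.4, 0.1]
width: 0.0169
grasp_force: 58.7
[0.55784021 0.0838573  0.20604013] [ 8.080e-02  9.967e-01 -8.000e-04 -8.000e-04] 0.023719915650518047
[296.12748767 222.63377452]
296 222
```

View pics/w5.png

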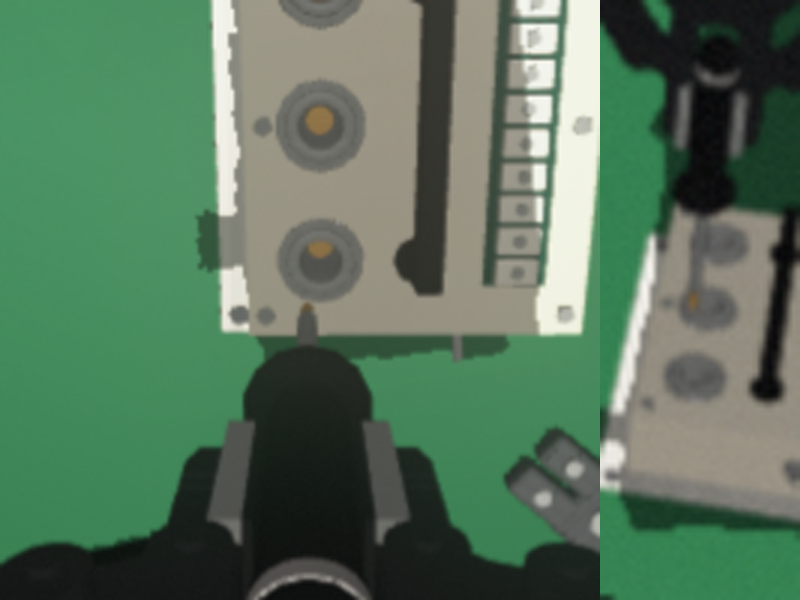

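The wrist crop shows the pin's end at (307,307), the switch bush at (320,261) with the brass terminal below it, and the handle bar well to the right. In the scene strip the pin's end is at (693,308).

Run:
```python
from h import *
C=cl('w5c.npz');im=np.load('w5.npy');S=cal('scene')
tw=np.array([156+307/3,90+307/3])-.3; ts=np.array([276+93/5,162+307/5])-.4
print('tip tri',tri([(C,tw),(S,ts)]).round(4)); print('tip at .0995',onz(C,[tw],.0995),onz(S,[ts],.0995))
fc=np.array([(156+320/3,90+260.5/3),(156+320/3,90+124/3)])-.3
print('flange ctr',onz(C,fc,.0465))
print('model proj mouth/terminal',((proj(C,[(.558,.0888,.049),(.558,.0888,.019),(.558,.0888,.045)])+.3-[156,90])*3).round(1))
# silhouettes of flange circle at sw bush from model, and plain unit bush fit
a=np.linspace(0,2*np.pi,37)
g=im[90:290,156:356].copy();g=cv2.resize(g,(600,600),interpolation=cv2.INTER_CUBIC)
for r,z,c in((.0165,.045,(255,0,0)),(.013,.049,(0,255,0)),(.008,.049,(255,255,0)),(.0055,.019,(0,0,255))):
    P=np.array([(.558+r*np.cos(t),.0888+r*np.sin(t),z) for t in a]);cv2.polylines(g,[(((proj(C,P)+.3-[156,90])*3)).round().astype(np.int32)],True,c,1)
cv2.circle(g,(307,307),3,(255,0,255),-1)
save('w5b.png',cv2.resize(g[180:400,220:420],(600,660))[:600])
```

```text
tip tri [0.559  0.0839 0.0995]
tip at .0995 [[0.55898138 0.08355439 0.0995    ]] [[0.55900775 0.08426586 0.0995    ]]
flange ctr [[0.55780666 0.08855884 0.0465    ]
 [0.50785918 0.09649518 0.0465    ]]
model proj mouth/terminal [[320.8 262.5]
 [319.8 244.6]
 [320.7 259.9]]
```

View pics/w5b.png

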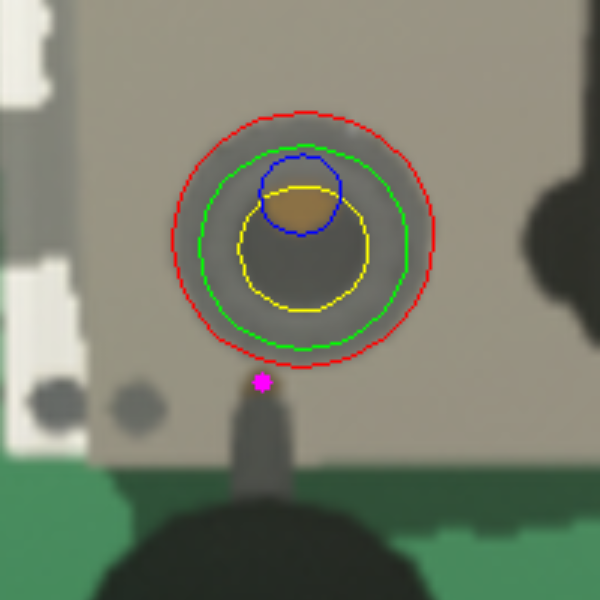

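The overlay matches the bush and terminal exactly, and the triangulated tip is 106.5 mm below the TCP, as it should be. Next comes the lateral correction and a partial descent, followed by another measurement.

```bash
python3 -m jog '[0,0.001,0.003,0,0,0,0,0,0.002,0.005,0.01,0,0,0,0,0.002,0.005,0.02,0,0,0,0,0.002,0.005,0.03,0,0,0,0,0.002,0.005,0.035,0,0,0,0,0.002,0.005,0.035,0,0,0,0,0.002,0.005,0.035,0,0,0,0,0.002,0.005,0.035,0,0,0]'
python3 - <<'E'
from h import *
s=bot.observe();C=cal('wrist');im=bot.get_image('wrist');np.save('w6.npy',im);np.savez('w6c.npz',*C);print(s['eef_pos'],s['eef_rot'].round(4),np.abs(s['qvel']).max())
S=bot.get_image('scene');np.save('s6.npy',S)
g=cv2.resize(im[150:225,220:305],None,fx=8,fy=8,interpolation=cv2.INTER_CUBIC)
b=cv2.resize(S[200:275,284:308],None,fx=8,fy=8,interpolation=cv2.INTER_CUBIC)
save('w6.png',np.hstack([g,b])[:600,:800]);print(g.shape,b.shape,proj(cal('scene'),[.558,.0888,.064]))
E
```

```text
clock: 12.55
eef_pos: [0.5573, 0.0903, 0.172]
eef_rot: [0.08, 0.997, -0.0, 0.0]
contact_force: [-0.0, -0.4, -0.9]
width: 0.0163
grasp_force: 58.7
[0.55733051 0.09027341 0.17199248] [ 8.000e-02  9.968e-01 -1.000e-04  1.000e-04] 0.007299880610275856
(600, 680, 3) (600, 192, 3) [[295.01552881 232.56294812]]
```

Run:
```python
from h import *
C=cl('w6c.npz');im=np.load('w6.npy');S=np.load('s6.npy');Cs=cal('scene')
a=np.linspace(0,2*np.pi,49)
def crop(I,K,x0,y0,w,h):
    g=cv2.resize(I[y0:y0+h,x0:x0+w],None,fx=8,fy=8,interpolation=cv2.INTER_CUBIC)
    for r,z,c in((.0165,.045,(255,0,0)),(.013,.049,(0,255,0))):
        P=np.array([(.558+r*np.cos(t),.0888+r*np.sin(t),z) for t in a]);cv2.polylines(g,[((proj(K,P)+.5-[x0,y0])*8).round().astype(np.int32)],True,c,1)
    return g
save('w6.png',np.hstack([crop(im,C,232,150,66,75),crop(S,Cs,282,195,32,75)]))
print('pred tip wrist',((proj(C,[.558,.0888,.0655])+.5-[232,150])*8),'scene',(proj(Cs,[.558,.0888,.0655])+.5-[282,195])*8+[528,0])
```

```text
pred tip wrist [[200.5866383  336.80435892]] scene [[636.46034235 301.27141993]]
```

View pics/w6.png

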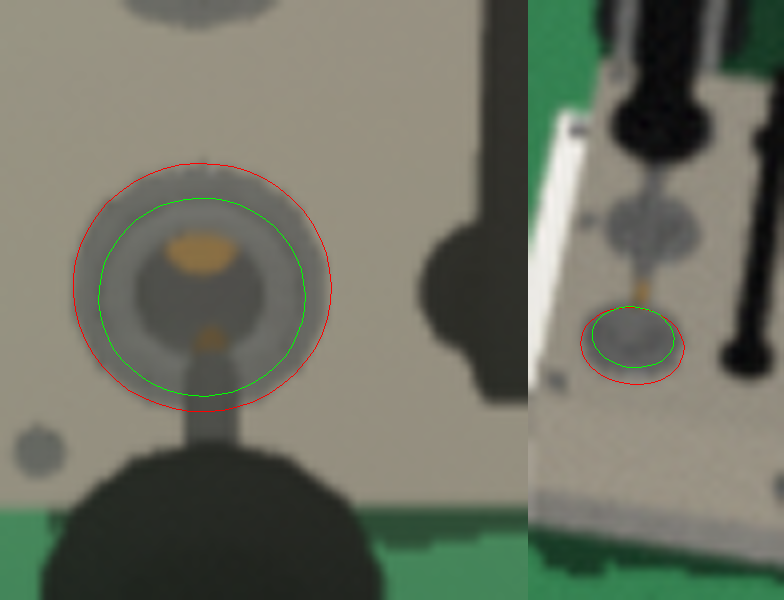

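The wrist crop shows the pin's end at (210,330) against (201,337) when centred. The scene crop shows it at (642,303) against (636,301). It is therefore about 1.3 mm too far along tool +y, which I correct before going down.

```bash
python3 -m jog '[0,0,-0.0013,0,0,0,0,0,0,-0.0013,0,0,0,0,0,0,-0.0013,0,0,0,0]' | sed -n 1,3p; python3 -c "
from h import *
for i in range(3): print(bot.observe()['eef_pos'].round(4));bot.get_image('top')"; python3 -m jog '[0,0,0,0.004,0,0,0,0,0,0,0.008,0,0,0,0,0,0,0.012,0,0,0,0,0,0,0.017,0,0,0,0,0,0,0.022,0,0,0,0,0,0,0.027,0,0,0,0,0,0,0.032,0,0,0,0,0,0,0.037,0,0,0,0,0,0,0.041,0,0,0,0,0,0,0.041,0,0,0]'
python3 - <<'E'
from h import *
for i in range(3):
    s=bot.observe();print(s['eef_pos'].round(4),s['contact_force'].round(2));im=bot.get_image('wrist')
np.save('w7.npy',im);np.savez('w7c.npz',*cal('wrist'))
E
```

```text
clock: 12.9
eef_pos: [0.557, 0.0891, 0.172]
eef_rot: [0.08, 0.997, 0.0, 0.0]
[0.557  0.0891 0.172 ]
[0.557  0.0892 0.172 ]
[0.5569 0.0892 0.1719]
clock: 13.88
eef_pos: [0.5565, 0.0891, 0.1299]
eef_rot: [0.08, 0.997, -0.0, -0.0]
contact_force: [-0.5, -0.0, -0.5]
width: 0.0163
grasp_force: 58.7
[0.5565 0.0891 0.1299] [-0.54 -0.02 -0.52]
[0.5567 0.089  0.1304] [-0.1   0.49  0.48]
[0.5569 0.0891 0.1307] [ 0.08 -0.28 -0.19]
```

```bash
python3 -m jog '[0,0,0,0.002,0,0,0,0,0,0,0.004,0,0,0,0,0,0,0.006,0,0,0,0,0,0,0.008,0,0,0,0,0,0,0.01,0,0,0,0,0,0,0.01,0,0,0,0,0,0,0.01,0,0,0,0,0,0,0.01,0,0,0]'
python3 - <<'E'
from h import *
F=[];P=[]
for i in range(12):
    s=bot.observe();F.append(s['contact_force']);P.append(s['eef_pos']);im=bot.get_image('wrist')
np.save('w8.npy',im);np.savez('w8c.npz',*cal('wrist'));np.save('s8.npy',bot.get_image('scene'))
print(np.mean(F,0),np.std(F,0),np.mean(P,0),P[-1],s['eef_rot'])
C=cal('wrist');K=cal('scene')
# shank columns seen in the wrist picture at the mouth's height vs predicted for centred
for r in range(0,1):pass
print(proj(C,[(.558,.0888,.049),(.558,.0888,.084)]),proj(K,[(.558,.0888,.049),(.558,.0888,.084)]))
p=proj(C,[(.558,.0888,.055)])[0];x,y=int(p[0]),int(p[1])
for yy in range(y-4,y+12,3):print(yy,im[yy,x-14:x+15].mean(1).astype(int))
E
```

```text
clock: 14.7
eef_pos: [0.557, 0.0892, 0.1209]
eef_rot: [0.08, 0.997, 0.0, 0.0]
contact_force: [0.8, -0.3, 1.2]
width: 0.0169
grasp_force: 58.9
[0.15418056 0.48842214 1.58536612] [0.54687857 0.47371561 0.3554741 ] [0.55698774 0.08920435 0.12088666] [0.55695185 0.08919449 0.12083626] [ 7.98342241e-02  9.96808154e-01 -6.18769384e-07  1.38623028e-06]
[[257.62412645 204.22463916]
 [257.48682549 221.03152475]] [[294.59972213 236.55769781]
 [295.58232295 227.10653015]]
202 [ 97 103 103 102  97  78  73  75  76  76  75  75  73  75  77  77  76  75
  74  75  75  75  75  74  87 100 101 101 100]
205 [101 103 103 102  96  76  73  72  71  69  67  65  57  53  52  48  50  58
  59  64  67  67  69  70  80  99 103 102 101]
208 [96 99 99 88 64 45 40 40 40 41 41 41 41 41 41 41 40 40 40 39 40 39 39 38
 40 44 60 86 93]
211 [63 45 41 40 40 41 40 40 40 40 41 40 39 39 40 40 40 40 39 39 39 40 40 39
 39 39 38 39 38]
214 [40 39 40 40 38 39 40 39 39 40 39 40 39 39 39 38 39 39 38 39 39 39 38 38
 38 38 38 39 38]
217 [39 39 38 38 38 39 39 38 39 38 38 38 38 37 37 38 37 38 37 37 37 38 38 37
 37 37 38 37 37]
```

Run:
```python
from h import *
C=cl('w8c.npz');im=np.load('w8.npy');K=cal('scene');S=np.load('s8.npy').mean(2)
a=np.linspace(0,2*np.pi,361)
def apex(x,y,z0): 
    P=[(x+.015*np.cos(t),y+.015*np.sin(t),z) for t in a for z in(z0,z0+.009)]
    q=proj(C,P);i=q[:,1].argmin();return q[i]
for z0 in(.087,.089,.091):print(z0,apex(.558,.0888,z0),apex(.560,.0888,z0))
print('column',im[198:212,258].mean(1).astype(int))
for yy in range(227,238):print(yy,S[yy,286:305].astype(int))
```

```text
0.087 [257.38634716 202.46686028] [257.85528841 205.19142277]
0.089 [257.37566341 203.45740027] [257.8494665  206.20682692]
0.091 [257.36475718 204.46860561] [257.84352377 207.24334262]
column [77 77 77 77 77 76 69 48 40 41 41 41 40 40]
227 [160 139 137 136 118  57  21  13  16  16  15  14  16  15  20  50  98 133
 137]
228 [152 137 139 134 130  98  52  31  24  16  17  15  17  24  45  87 121 133
 137]
229 [148 139 137 136 134 127 102  73  60  31  23  30  46  69 100 124 135 137
 138]
230 [144 137 138 138 136 136 129 115  97  65  69  86  99 113 133 138 136 136
 138]
231 [139 139 137 137 138 136 136 124 102  85  97 118 133 136 136 138 137 137
 137]
232 [138 137 137 135 135 133 123 116  98  89 102 120 135 137 137 137 137 138
 136]
233 [136 137 137 134 125 112 103  98  86  91  96 108 121 127 135 136 136 137
 138]
234 [136 136 134 120 101  91  93  90  84  89  94  95 100 113 126 136 138 137
 138]
235 [136 136 129 100  88  89  89  89  81  89  86  91  94  99 112 133 138 138
 136]
236 [138 135 123  92  85  87  83  88  82  87  84  84  88  91  99 126 137 138
 137]
237 [136 134 123  94  88  90  84  90  83  87  82  82  85  88  92 120 135 138
 137]
```

```bash
python3 -m jog '[0,0,0,0.0005,0,0,0,0,0,0,0.001,0,0,0,0,0,0,0.001,0,0,0,0,0,0,0.001,0,0,0,0,0,0,0.001,0,0,0,0,0,0,0.001,0,0,0]'
python3 - <<'E'
from h import *
F=[];P=[]
for i in range(20):
    s=bot.observe();F.append(s['contact_force']);P.append(s['eef_pos']);S=bot.get_image('scene')
print(np.mean(F,0),np.std(F,0)/4.4,np.mean(P,0),np.abs(s['qvel']).max(),s['grasp_force'])
K=cal('scene');a=np.linspace(0,2*np.pi,361)
for z0 in(.086,.088,.090):print(z0,proj(K,[(.558+.015*np.cos(t),.0888+.015*np.sin(t),z0) for t in a])[:,1].max())
print(S[222:236,292:299].mean(2).astype(int).tolist())
E
```

```text
clock: 15.85
eef_pos: [0.5569, 0.0892, 0.1198]
eef_rot: [0.08, 0.997, -0.0, -0.0]
contact_force: [0.5, 0.4, 2.0]
width: 0.0166
grasp_force: 58.9
[0.46690173 0.65703346 1.77408705] [0.10392416 0.1359193  0.10304289] [0.55693569 0.08917789 0.11981968] 0.0021314927672287476 58.928572833538055
0.086 230.9900031492558
0.088 230.43437866408925
0.09 229.87718076523953
[[42, 19, 11, 13, 11, 12, 12], [21, 11, 14, 13, 11, 14, 10], [16, 11, 15, 13, 11, 16, 11], [15, 14, 11, 13, 14, 12, 12], [12, 11, 16, 16, 17, 17, 13], [20, 13, 16, 17, 15, 12, 13], [45, 23, 17, 13, 15, 17, 17], [93, 64, 35, 22, 21, 23, 37], [128, 112, 78, 58, 54, 71, 97], [135, 125, 102, 82, 86, 109, 131], [123, 114, 98, 91, 99, 119, 135], [103, 97, 88, 88, 96, 110, 119], [93, 92, 83, 91, 93, 96, 100], [91, 93, 85, 91, 89, 94, 94]]
```

Geometry puts the pin 5 to 6 mm in and the spring force (about 1.8 N) puts it 4 to 5 mm in, so it is near half-way. The shank is centred in both views and everything is at rest, so I hand in.

```bash
python3 -c "
from plant import bot
print(bot.sign_off())"
```

```text
the job is handed in; nothing more can be done
None
```

I handed the job in at about 17 s without a verdict coming back: by my measurements the unit is within 1 mm and 0.01 rad of the plate's middle, and the probe is held upright and centred in the switch bush, its pin about half-way in (4–6 mm).

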